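# Load a wheel-bolt carrier behind the drop catch of its dock

## Task

Load the blue bolt carrier into the aluminium dock: set it on the dock's open front end and slide it in nose first under the red hinged catch, so that the carrier's own front edge lifts the catch, and press it gently into the sprung buffer until the catch has dropped down behind it; then let go, leaving the carrier held between buffer and catch. Never press the buffer in by more than 13 mm (about 20 N), do not jam the carrier against the dock, keep the carrier level, do not touch the catch with the gripper or arm, and leave the other things on the bench where they are.

Things in the scene. Friction and masses are not known exactly. Their poses are not given: they have to be found in the camera images.
- carrier: Loose blue bolt carrier, 0.3 to 0.65 kg: plate 100 (x) x 110 (y) x 16 mm high, black grip fin at its centre. Origin: centre of the underside; x points to its nose, z up. A row of steel bolts, up to 28 mm above the underside, runs along its -y edge (y -35 to -51 mm); a thin bright strip marks the +y edge, which passes under the catch. It is loaded with its x along the dock's x.
- fin (a point): On the carrier's grip fin, 40 mm above the carrier's underside. The fin is 36 mm long in the carrier's x and 14 mm thick in its y (grasp across y), and stands from 16 to 57 mm above the underside.
- nose (a point): Middle of the carrier's front face, 50 mm ahead of its origin (carrier x), 8 mm above the underside: this end goes into the dock first.
- dock: Fixed aluminium dock, base plate 10 mm thick, 190 mm wide (y), from x = -175 to +180 mm of its origin (on the bench); x is the loading direction, z up. The carrier slides on the plate's top. On it sits a yellow head that carries catch and buffer together, clamped anywhere within 12 mm either way along x of its middle setting; the setting is not reported and stays fixed.
- dock_start (a point): On top of the dock plate (z = 10 mm), 120 mm before the dock's origin: with its origin here and in line with the dock, the carrier lies flat on the open front end, 10 mm or more before the catch and its pin at every head setting, ready to be slid in.
- dock_mouth (a point): On the plate's top, 30 mm before the dock's origin: front end of the straight part of the two dark guide walls, which are 113 mm apart, 16 mm high above the plate, and run on to 95 mm past the origin. In front of this point the walls flare, to 145 mm apart 45 mm earlier.
- dock_held (a point): On the plate's top, 60 mm past the dock's origin: where the origin of the latched carrier lies with the head at its middle setting; the true place is up to 12 mm before or beyond this along the dock's x. The buffer's yellow cross block stands past it, top 46 mm above the bench.
- dock_hinge (a point): Hinge of the catch with the head at its middle setting (true one up to 12 mm off along dock x): 40 mm before and 45 mm to +y of the dock's origin, 40 mm above the bench. A steel pin 8 mm thick reaches from the yellow post (dock y 77 to 91 mm, top 48 mm) inward to y = 32 mm; nothing else stands over the carrier's path. A yellow side rail runs along y = 84 mm, top 22 mm.
- catch (a joint): Angle (rad) of the red catch: 0 = down on its stop, grows as the free end swings up. Falls by its weight (70 g). A 16 mm wide arm (dock y 37 to 53 mm) that slopes 50 mm from its hinge along dock x down to a tip 8 mm below the top of a carrier lying on the plate. A carrier pushed in lifts it by about 0.19, it rides on the carrier's top and drops behind the rear edge.
- buffer (a joint): Travel (m) of the black rubber buffer, 22 mm dia, on the dock's centre line: 0 = free, grows pushed in, end 0.018; spring 1500 N/m, no preload. The nose meets it 4 mm before the held place. The catch drops at about 7 mm (10 N; friction, growing as you press, adds 1 to 10 N at the hand); after letting go the carrier is pushed back onto the catch, buffer still in by about 4 mm.
- cleaner: Bystander: orange closed bottle, 66 dia x 190 tall mm; leave it alone. Origin: centre of its underside.
- paste_can: Bystander: blue can, 68 dia x 90 tall mm; leave it alone. Origin: centre of its underside.
- tape: Bystander: red tape roll lying flat, 90 dia x 24 mm; leave it alone. Origin: centre of its underside.
- wrench: Bystander: steel wrench lying flat; leave it alone.
- driver: Bystander: screwdriver lying flat; leave it alone.
- socket: Bystander: steel socket standing, 28 dia x 50 tall mm; leave it alone. Origin: centre of its underside.
- nut_cup: Bystander: yellow cup, 80 dia x 50 tall mm; leave it alone. Origin: centre of its underside.

How it is judged:
By the outcome, as a careful person would: the job done as asked, in the order asked, and still so for the second after the job is handed in, with the robot touching nothing.
It also fails if it takes over 64 s, if anything falls off the work surface, if the arm or the gripper's body presses on something with over 40 N, if the wrist force passes 120 N, or if a joint passes its speed limit or range.

## Robot

A 6-joint arm with a two-finger parallel gripper is mounted at the origin on the work surface. World frame = base frame: x ahead of the robot, y to its left, z up, the work surface at z = 0. Lengths are in m, angles in rad, forces in N, time in s.
With the tool pointing down it reaches from about 0.3 to 0.875 m from the base axis. Payload 4.2 kg.
Tool frame: the origin (TCP) lies at the very end of the fingers, on their centre line; the grasp point (between the pads) lies 19 mm behind it; z points along the fingers, y is the direction in which the jaws open and shut (so a half turn about z gives the same grasp; the last joint's range is limited). The gripper opens to 85 mm and grips with 20 to 120 N. Pads are 22 mm wide; open, the fingers measure 114 mm over their backs; the gripper's body (76 mm by 85 mm) begins 54 mm behind the grasp point. The pads swing forward as they close: fully open they stand 13 mm farther back than shut.
Start: joints at [1.2, 0.32, 1.565, -0, 1.257, -0.02], TCP at [0.198, 0.54, 0.231] pointing down, gripper open.
Joint ranges: [-3.11, 3.11], [-0.84, 2.01], [0.21, 2.61], [-1.34, 4.49], [0.05, 2.63], [-2.56, 2.56]. Speed limits (rad/s): [2.57, 2.57, 3.14, 3.14, 3.14, 3.14].

## Interface

Orientations are given as a unit quaternion [x, y, z, w].
In Python, from plant import monitor, snapshot, camera_model, order gives the robot as it stands.
- The arm moves only by the tool apply_moves, never from a script. Its argument "rows" is a list of rows, each a list of 6 numbers: the shift along the tool's x, y, z in cm, then the turn, a rotation vector about the tool's x, y, z in rad. In form: [[dx, dy, dz, ax, ay, az], ...]. A call has 1 to 10 rows; each row shifts and turns the commanded pose from where the row before left it, along the tool's axes as they then stand; what a row does not reach is not made up. A row lasts 1/8 s, in which the tool goes at most 62.5 mm and 10.7 degrees, less where a joint would pass 70% of its speed; a pose out of reach is approached as far as the arm can. A call is refused whole if a number of a shift passes 6.25 or a number of a turn 0.188, either way. A call with a gripper value outside its range is refused whole. "hand" is the closure, from 0 (fully open) to 1 (shut), set as the call begins (left out, the last holds). The fingers move at their own pace and stop on an object; "grip_force" is the grip in N (left out, the last holds). Time passes only in rows, so rows that do not move let the fingers close. It gives the time, the measured TCP pose, the force and the opening at its end, in the units of the state.
- monitor.sense(): the state, without advancing time (a new reading comes with each control period).
- snapshot(name): name is "scene" or "top" or "wrist"; returns (picture, depth): 400x640x3 uint8, red, green, blue; 400x640 float32, m along the optical axis (not along the pixel's ray), 0 where there is no reading.
- camera_model(name): a dict with "mtx" (3x3 intrinsics, pixels), "xyz" and "rotation" of the camera in the world. Camera axes: x right, y down, z forward; pixel columns grow to the right and rows downward; lengths in m; the calibration is good to about 2 mm. A picture is of the moment at which its call begins: read the wrist's pose just before it. camera_model takes no time and is no camera call; for the wrist camera it gives the pose at the moment of the call.
- order.sign_off(): hands the job in, once; it reports no verdict.
The state is a dict: "clock": time; "qpos": joint angles; "qd": joint speeds; "joint_efforts": joint torques, N m; "eef_pos": TCP position; "ee_rot": TCP orientation; "ft_force": force on the tool from outside, world axes, zero at the start; "wrist_torque": the same for the moment, N m; "opening": finger opening in m.
Only numpy, scipy, OpenCV 4.12 (cv2) and the standard library are available. Lean on these libraries where they do the work, as an engineer would, in place of code of your own. Each camera call takes 0.05 s, during which the arm holds its last target.

## Working session

There is one attempt and no reset: what is moved stays moved. The work goes in short steps, Python scripts to look and compute and a tool call to move; the robot and the scene stay as the last step left them, time stands still between calls to the robot, and variables do not carry over. Pictures are saved under pics/ and viewed, and the job is handed in when it is done.

Besides the shell and the picture viewer there is one more tool, called after "Emit:" as a command line: name --pt "numbers of a row" for each row, then --argument value for the rest. apply_moves: Moves the arm, as the interface text tells. Its arguments: {"type":"object","properties":{"rows":{"type":"array"},"hand":{"type":"number"},"grip_force":{"type":"number"}},"required":["rows"]}

```bash
mkdir -p pics; ls
cat > h.py <<'E'
import numpy as np, cv2
from plant import monitor, snapshot, camera_model, order
def save(n,im): cv2.imwrite('pics/'+n+'.png',cv2.cvtColor(im,cv2.COLOR_RGB2BGR))
def P(cm,d,u,v,z=None):
    K=np.array(cm['mtx']);R=np.array(cm['rotation']);t=np.array(cm['xyz'])
    r=np.linalg.inv(K)@[u,v,1]
    if z is None: return t+R@(r*d[int(round(v)),int(round(u))])
    w=R@r; return t+w*(z-t[2])/w[2]
E
python3 - <<'E'
from h import *
print(monitor.sense())
for n in ['scene','top']:
    im,d=snapshot(n);cm=camera_model(n);save(n+'0',im);np.savez(n+'0.npz',im=im,d=d,**{k:np.array(v) for k,v in cm.items()});print(n,cm)
E
```

```text
pics
{'clock': 0.0, 'qpos': array([ 1.20002353e+00,  3.20292276e-01,  1.56571206e+00, -8.62137145e-06,
        1.25741716e+00, -1.99732899e-02]), 'qd': array([ 0.001651  ,  0.00094561,  0.00037251, -0.00104856,  0.00013323,
        0.00032414]), 'joint_efforts': array([ 2.65486786e-03, -4.15522385e+01, -2.34174138e+01,  9.20725120e-05,
        7.82351999e-03, -1.02112239e-05]), 'eef_pos': array([0.1974043 , 0.53952046, 0.23046924]), 'ee_rot': array([ 1.74500388e-01,  9.84656680e-01, -8.97817512e-04, -1.73496749e-04]), 'ft_force': array([-0.64875906, -0.25833358, -0.06689232]), 'wrist_torque': array([-0.02165637, -0.00990901,  0.01405083]), 'opening': 0.08528666447632526}
scene {'mtx': array([[368.14422896,   0.        , 314.58757368],
       [  0.        , 368.14422896, 199.50565539],
       [  0.        ,   0.        ,   1.        ]]), 'xyz': array([ 0.99362126, -0.53406768,  0.7764776 ]), 'rotation': array([ 0.8848103 ,  0.29130376, -0.11824297, -0.34390617])}
top {'mtx': array([[385.50046079,   0.        , 326.01576725],
       [  0.        , 385.50046079, 201.79364837],
       [  0.        ,   0.        ,   1.        ]]), 'xyz': array([ 0.35570857, -0.01023046,  1.216258  ]), 'rotation': array([-0.68848529,  0.71825291, -0.07329121,  0.06876893])}
```

Rotation is a quaternion; fix the helper and view.

```bash
sed -i "s/R=np.array(cm\['rotation'\])/R=Rot.from_quat(cm['rotation']).as_matrix()/; 1a from scipy.spatial.transform import Rotation as Rot" h.py; cat h.py | head -8
```

```text
import numpy as np, cv2
from scipy.spatial.transform import Rotation as Rot
from plant import monitor, snapshot, camera_model, order
def save(n,im): cv2.imwrite('pics/'+n+'.png',cv2.cvtColor(im,cv2.COLOR_RGB2BGR))
def P(cm,d,u,v,z=None):
    K=np.array(cm['mtx']);R=Rot.from_quat(cm['rotation']).as_matrix();t=np.array(cm['xyz'])
    r=np.linalg.inv(K)@[u,v,1]
    if z is None: return t+R@(r*d[int(round(v)),int(round(u))])
```

View pics/top0.png

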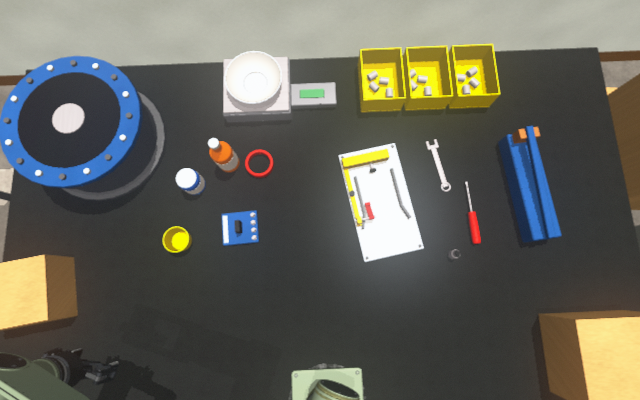

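View pics/scene0.png

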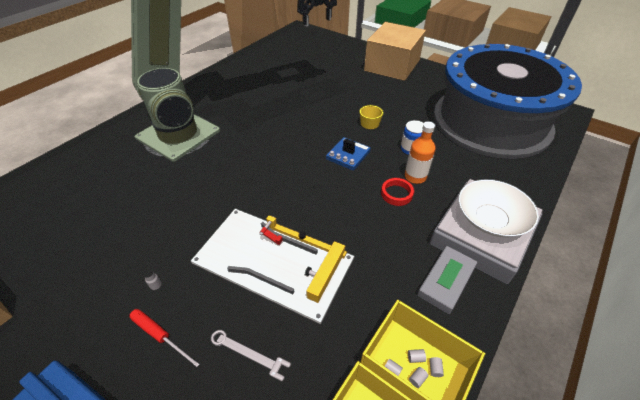

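Run:
```python
from h import *
z=np.load('top0.npz');im=z['im']
save('dockc',cv2.resize(im[138:266,333:429],None,fx=6,fy=4.6875 if 0 else 4.6,interpolation=cv2.INTER_CUBIC)) if 0 else save('dockc',cv2.resize(im[140:265,330:430],None,fx=4.8,fy=4.8,interpolation=cv2.INTER_CUBIC))
save('carc',cv2.resize(im[205:250,215:265],None,fx=12,fy=12,interpolation=cv2.INTER_CUBIC))
```

```text
(no output)
```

View pics/dockc.png

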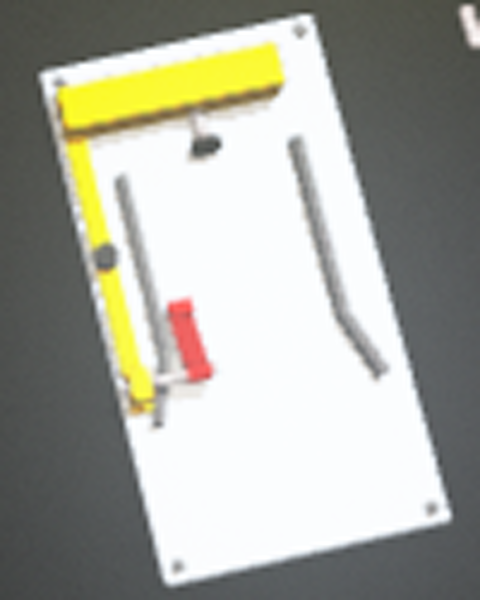

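View pics/carc.png

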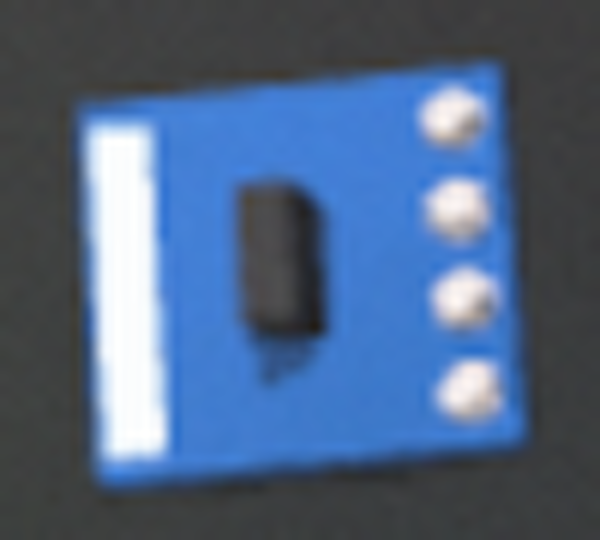

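```bash
cat > m.py <<'E'
from h import *
def fit(model,obs):
    m=np.array(model)[:,:2];o=np.array(obs)[:,:2]
    mc,oc=m.mean(0),o.mean(0);H=(m-mc).T@(o-oc)
    a=np.arctan2(H[0,1]-H[1,0],H[0,0]+H[1,1]);R=np.array([[np.cos(a),-np.sin(a)],[np.sin(a),np.cos(a)]])
    t=oc-R@mc
    return t,a,(o-(m@R.T+t))*1000
E
python3 - <<'E'
from m import *
z=np.load('top0.npz');cm={k:z[k] for k in('mtx','xyz','rotation')};d=z['d']
def g(c,s,o,h): return [P(cm,d,(x+.5)/s-.5+o[0],(y+.5)/s-.5+o[1],h) for x,y in c]
D=g([(40,73),(313,13),(450,520),(167,585)],4.8,(330,140),.01)
t,a,r=fit([(.18,.095),(.18,-.095),(-.175,-.095),(-.175,.095)],D);print('dock',t,a,np.degrees(a));print(r.round(1))
C=g([(77,103),(500,63),(527,440),(98,487)],12,(215,205),.016)
t,a,r=fit([(.05,.055),(.05,-.055),(-.05,-.055),(-.05,.055)],C);print('car',t,a,np.degrees(a));print(r.round(1))
# depth check
for u,v in [(243,232),(382,240),(300,300)]: print(P(cm,d,u,v))
E
```

```text
dock [ 0.59731389 -0.1959058 ] 0.1801251106290819 10.320408623373439
[[-0.5  1.2]
 [ 0.7 -1.4]
 [-0.1  0.4]
 [-0.  -0.2]]
car [0.53062152 0.25086062] 0.06240159790315069 3.575348194722942
[[ 0.7  0.8]
 [-0.1 -0.6]
 [-0.  -0.7]
 [-0.6  0.4]]
[0.51505006 0.24030173 0.01547325]
[ 0.47208426 -0.19302924  0.01127254]
[ 0.30043982  0.06928058 -0.00098455]
```

```bash
cat > go.py <<'E'
import sys
from h import *
# target x y z theta(deg of tool x axis in world), tool straight down
x,y,z,th=map(float,sys.argv[1:5])
s=monitor.sense();R0=Rot.from_quat(s['ee_rot'])
t=np.radians(th);Rt=Rot.from_matrix(np.array([[np.cos(t),np.sin(t),0],[np.sin(t),-np.cos(t),0],[0,0,-1]]))
dp=np.array([x,y,z])-s['eef_pos']
print('clk',s['clock'],'pos',s['eef_pos'].round(4),'F',s['ft_force'].round(2),'T',s['wrist_torque'].round(2),'op',round(s['opening'],4),'q6',s['qpos'][5].round(2))
print('turn (tool rotvec)',(R0.inv()*Rt).as_rotvec().round(4))
print('shift cm before turn',(100*R0.inv().apply(dp)).round(2),' after turn',(100*Rt.inv().apply(dp)).round(2))
E
python3 go.py .5306 .2509 .2 183.58
```

```text
clk 0.1 pos [0.1974 0.5396 0.2306] F [ 0.36 -0.44  1.1 ] T [-0.01 -0.03 -0.01] op 0.0854 q6 -0.02
turn (tool rotvec) [-1.600e-03 -3.000e-04 -4.133e-01]
shift cm before turn [-41.21 -15.66   3.08]  after turn [-31.45 -30.89   3.06]
```

Emit:
apply_moves --pt "0 0 0 0 0 -0.138" --pt "0 0 0 0 0 -0.138" --pt "0 0 0 0 0 -0.137" --pt "-4.5 -4.4 0.4 0 0 0" --pt "-4.5 -4.4 0.4 0 0 0" --pt "-4.5 -4.4 0.4 0 0 0" --pt "-4.5 -4.4 0.4 0 0 0" --pt "-4.5 -4.4 0.4 0 0 0" --pt "-4.5 -4.4 0.5 0 0 0" --pt "-4.5 -4.5 0.5 0 0 0" --hand 0

```text
clock: 1.35
eef_pos: [0.5288, 0.2527, 0.2012]
ee_rot: [-0.031, 1.0, 0.0, -0.0]
ft_force: [1.0, 0.4, 0.5]
opening: 0.0856
```

```bash
python3 go.py .5306 .2509 .2 183.58
python3 - <<'E'
from h import *
cm=camera_model('wrist');im,d=snapshot('wrist');save('w1',im);np.savez('w1.npz',im=im,d=d,**{k:np.array(v) for k,v in cm.items()});print(cm,monitor.sense()['eef_pos'])
E
```

```text
clk 1.35 pos [0.5288 0.2527 0.2012] F [0.96 0.39 0.48] T [ 0.04 -0.03 -0.01] op 0.0856 q6 -1.21
turn (tool rotvec) [ 0.0002 -0.0004 -0.0004]
shift cm before turn [-0.17 -0.2   0.12]  after turn [-0.17 -0.2   0.12]
{'mtx': array([[331.23425261,   0.        , 316.6708228 ],
       [  0.        , 331.23425261, 196.92908982],
       [  0.        ,   0.        ,   1.        ]]), 'xyz': array([0.45293012, 0.24816088, 0.34435985]), 'rotation': array([0.67677211, 0.72052743, 0.10970697, 0.10384663])} [0.53423948 0.24730595 0.20024839]
```

View pics/w1.png

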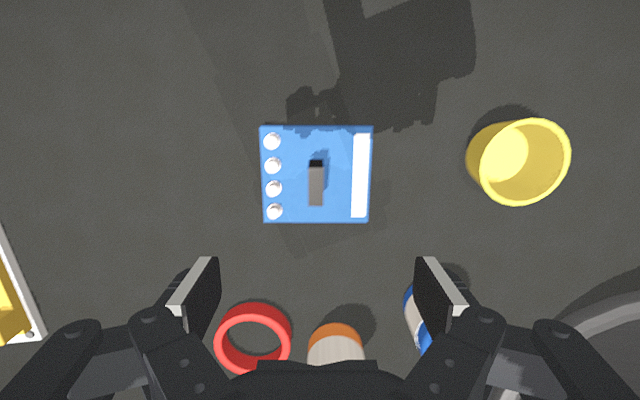

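```bash
python3 - <<'E'
from h import *
print(monitor.sense()['qd'].round(3))
cm=camera_model('wrist');im,d=snapshot('wrist');save('w2',im);np.savez('w2.npz',im=im,d=d,**{k:np.array(v) for k,v in cm.items()})
save('w2c',cv2.resize(im[105:240,240:390],None,fx=5,fy=4.4*5/4.4,interpolation=cv2.INTER_CUBIC)[:600])
E
python3 go.py .5306 .2509 .2 183.58
```

```text
[ 0.074 -0.025  0.047  0.054  0.023  0.148]
clk 1.45 pos [0.5312 0.25   0.2003] F [-0.79  0.31  0.77] T [0.05 0.04 0.01] op 0.0852 q6 -1.2
turn (tool rotvec) [-0.0022  0.0002 -0.0064]
shift cm before turn [0.05 0.09 0.03]  after turn [0.05 0.09 0.03]
```

View pics/w2c.png

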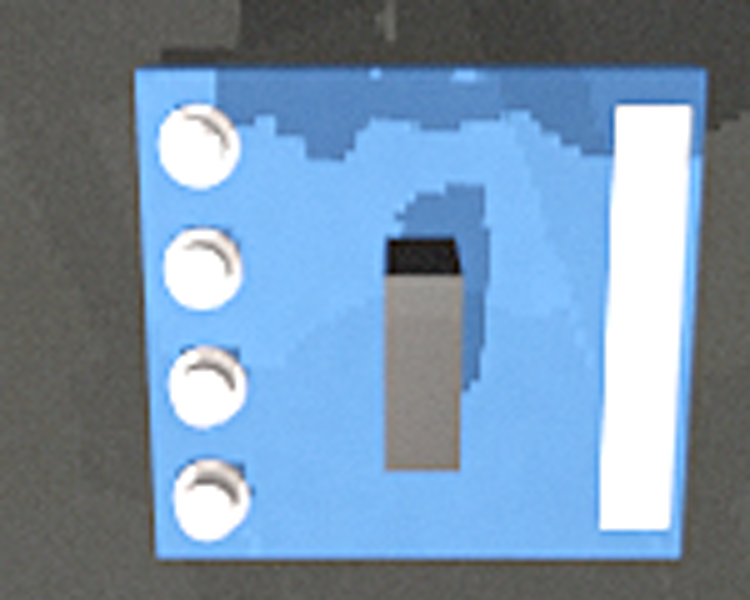

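```bash
python3 - <<'E'
from m import *
z=np.load('w2.npz');cm={k:z[k] for k in('mtx','xyz','rotation')};d=z['d']
def g(c,s,o,h): return [P(cm,d,(x+.5)/s-.5+o[0],(y+.5)/s-.5+o[1],h) for x,y in c]
C=g([(682,555),(157,555),(135,71),(706,71)],5,(240,105),.016)
t,a,r=fit([(.05,.055),(.05,-.055),(-.05,-.055),(-.05,.055)],C);print('car',t,a,np.degrees(a));print(r.round(1))
F=g([(460,470),(386,470),(386,275),(460,275)],5,(240,105),.057)
t,a,r=fit([(.018,.007),(.018,-.007),(-.018,-.007),(-.018,.007)],F);print('fin',t,a,np.degrees(a));print(r.round(1))
E
python3 go.py .5306 .2509 .2 183.5
```

```text
car [0.5319814  0.25296182] 0.061046237152222675 3.497691743977085
[[-0.2  0.4]
 [-0.2 -0.3]
 [ 0.  -0.1]
 [ 0.3 -0. ]]
fin [0.53179789 0.2529894 ] 0.06453608873107468 3.6976455105723716
[[-0.  -0.3]
 [-0.1  0.3]
 [ 0.   0.5]
 [ 0.1 -0.5]]
clk 1.45 pos [0.5312 0.25   0.2003] F [-0.79  0.31  0.77] T [0.05 0.04 0.01] op 0.0852 q6 -1.2
turn (tool rotvec) [-0.0022  0.0002 -0.005 ]
shift cm before turn [0.05 0.09 0.03]  after turn [0.05 0.09 0.03]
```

```bash
python3 go.py .5319 .2530 .08 183.55
```

```text
clk 1.45 pos [0.5312 0.25   0.2003] F [-0.79  0.31  0.77] T [0.05 0.04 0.01] op 0.0852 q6 -1.2
turn (tool rotvec) [-0.0022  0.0002 -0.0059]
shift cm before turn [-0.09  0.32 12.03]  after turn [-0.09  0.29 12.03]
```

Emit:
apply_moves --pt "-0.1 0.3 3 0 0 0" --pt "0 0 3 0 0 0" --pt "0 0 3 0 0 0" --pt "0 0 3 0 0 0" --pt "0 0 0 0 0 0" --pt "0 0 0 0 0 0" --pt "0 0 0 0 0 0" --hand 0.6 --grip_force 60

```text
clock: 2.33
eef_pos: [0.5292, 0.2579, 0.0832]
ee_rot: [-0.031, 1.0, 0.001, 0.001]
ft_force: [0.2, 0.6, 0.2]
opening: 0.0342
```

```bash
python3 go.py .5319 .2530 .022 183.55
```

```text
clk 2.325 pos [0.5292 0.2579 0.0832] F [0.15 0.61 0.17] T [-0.02 -0.04 -0.01] op 0.0342 q6 -1.2
turn (tool rotvec) [0.0011 0.0027 0.0005]
shift cm before turn [-0.23 -0.52  6.12]  after turn [-0.24 -0.51  6.12]
```

Emit:
apply_moves --pt "-0.2 -0.5 0 0 0 0" --pt "0 0 0 0 0 0" --pt "0 0 0 0 0 0" --pt "0 0 0 0 0 0"

```text
clock: 2.82
eef_pos: [0.5307, 0.2525, 0.0817]
ee_rot: [-0.031, 1.0, 0.0, 0.0]
ft_force: [-0.0, 0.1, 0.8]
opening: 0.034
```

```bash
python3 go.py .5319 .2530 .022 183.55
python3 - <<'E'
from h import *
print(monitor.sense()['qd'].round(3))
cm=camera_model('wrist');im,d=snapshot('wrist');save('w3',im);np.savez('w3.npz',im=im,d=d,**{k:np.array(v) for k,v in cm.items()})
E
python3 go.py .5319 .2530 .022 183.55
```

```text
clk 2.825 pos [0.5307 0.2525 0.0817] F [-0.03  0.06  0.79] T [ 0.04 -0.01 -0.03] op 0.034 q6 -1.21
turn (tool rotvec) [0.0001 0.     0.0002]
shift cm before turn [-0.12  0.04  5.97]  after turn [-0.12  0.04  5.97]
[ 0.001  0.003  0.     0.    -0.    -0.001]
clk 2.875 pos [0.5307 0.2525 0.0816] F [-0.5   0.69 -0.58] T [ 0.01  0.06 -0.01] op 0.0337 q6 -1.21
turn (tool rotvec) [ 0.0001 -0.0001  0.0002]
shift cm before turn [-0.13  0.04  5.96]  after turn [-0.13  0.04  5.96]
```

View pics/w3.png

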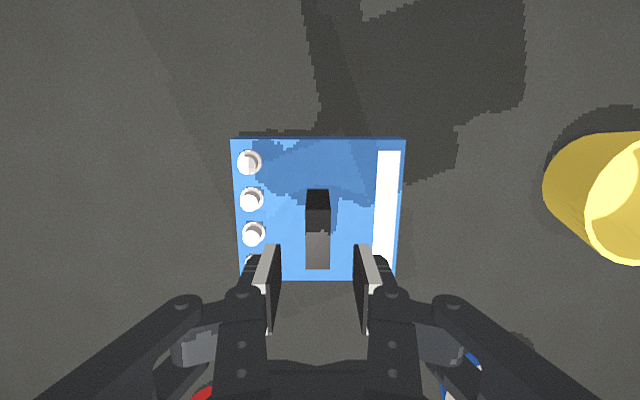

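Run:
```python
from m import *
z=np.load('w3.npz');cm={k:z[k] for k in('mtx','xyz','rotation')};d=z['d']
C=[P(cm,d,u,v,.016) for u,v in [(395.7,280),(240,280),(231,139.5),(405,139.5)]]
t,a,r=fit([(.05,.055),(.05,-.055),(-.05,-.055),(-.05,.055)],C);print('car',t,a,np.degrees(a));print(r.round(1))
```

```text
car [0.53240721 0.25334253] 0.06277648555518835 3.596827674976269
[[-0.   0.8]
 [ 0.1 -0.8]
 [-0.1  0.5]
 [-0.  -0.5]]
```

Consistent. Descend and grip.

Emit:
apply_moves --pt "-0.15 0.05 1 0 0 0" --pt "0 0 1 0 0 0" --pt "0 0 1 0 0 0" --pt "0 0 1 0 0 0" --pt "0 0 1 0 0 0" --pt "0 0 0.9 0 0 0" --pt "0 0 0 0 0 0" --pt "0 0 0 0 0 0"

```text
clock: 3.88
eef_pos: [0.5324, 0.2532, 0.0229]
ee_rot: [-0.031, 1.0, 0.0, 0.0]
ft_force: [0.6, 0.4, -0.1]
opening: 0.0338
```

```bash
python3 go.py .5321 .2532 .022 183.57
```

```text
clk 3.875 pos [0.5324 0.2532 0.0229] F [ 0.64  0.41 -0.08] T [ 0.04 -0.05 -0.01] op 0.0338 q6 -1.21
turn (tool rotvec) [ 0.0003  0.0006 -0.0001]
shift cm before turn [ 0.04 -0.    0.09]  after turn [ 0.03 -0.    0.09]
```

Emit:
apply_moves --pt "0 0 0 0 0 0" --pt "0 0 0 0 0 0" --pt "0 0 0 0 0 0" --pt "0 0 0 0 0 0" --pt "0 0 -0.5 0 0 0" --pt "0 0 -1 0 0 0" --pt "0 0 -2 0 0 0" --pt "0 0 -3 0 0 0" --pt "0 0 -3 0 0 0" --pt "0 0 0 0 0 0" --hand 1 --grip_force 70

```text
clock: 5.12
eef_pos: [0.5336, 0.2538, 0.1199]
ee_rot: [-0.031, 1.0, 0.001, 0.003]
ft_force: [0.7, -0.0, -5.3]
opening: 0.0131
```

```bash
python3 go.py .479 -.2174 .122 190.3;python3 - <<'E'
from h import *
cm=camera_model('wrist');im,d=snapshot('wrist');save('w4',im);np.savez('w4.npz',im=im,d=d,**{k:np.array(v) for k,v in cm.items()})
s=monitor.sense();print(s['eef_pos'],s['ee_rot'],s['qd'].round(3))
E
```

```text
clk 5.125 pos [0.5336 0.2538 0.1199] F [ 0.75 -0.03 -5.3 ] T [-0.03  0.01  0.03] op 0.0131 q6 -1.21
turn (tool rotvec) [ 0.0018  0.0052 -0.1175]
shift cm before turn [  8.38 -46.69  -0.35]  after turn [ 13.79 -45.39  -0.21]
[0.53226103 0.25320262 0.11799442] [-3.11127328e-02  9.99515666e-01  3.09861132e-04  5.79277021e-04] [-0.     0.029  0.041  0.001  0.004 -0.001]
```

View pics/w4.png

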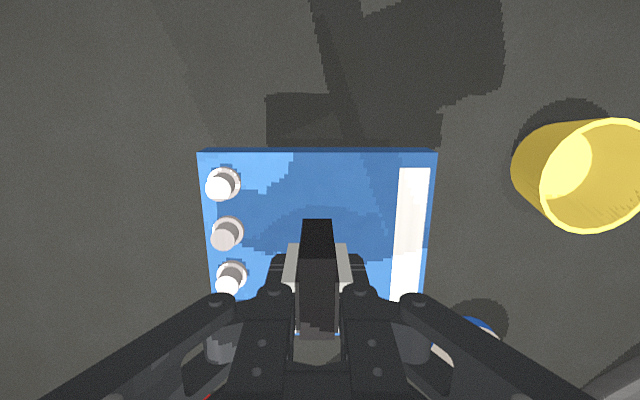

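```bash
python3 go.py .43 -.19 .26 190.3
```

```text
clk 5.175 pos [0.5323 0.2532 0.118 ] F [-0.41  0.02 -6.44] T [-0.02  0.04  0.05] op 0.0131 q6 -1.21
turn (tool rotvec) [ 0.0005  0.0012 -0.1175]
shift cm before turn [ 12.95 -43.59 -14.24]  after turn [ 17.99 -41.78 -14.2 ]
```

Emit:
apply_moves --pt "0 0 -2 0 0 -0.058" --pt "0 0 -2 0 0 -0.06" --pt "1.5 -3.5 -2 0 0 0" --pt "2 -5 -2 0 0 0" --pt "2.5 -6 -2 0 0 0" --pt "2.5 -6 -2 0 0 0" --pt "2.5 -6 -1.2 0 0 0" --pt "2.5 -6 -1 0 0 0" --pt "2.3 -5 0 0 0 0" --pt "2.2 -4.3 0 0 0 0"

```text
clock: 6.42
eef_pos: [0.4321, -0.175, 0.2534]
ee_rot: [-0.09, 0.996, 0.001, -0.001]
ft_force: [0.2, 0.5, -4.4]
opening: 0.0131
```

Emit:
apply_moves --pt "0 0 0 0 0 0" --pt "0 0 0 0 0 0" --pt "0 0 0 0 0 0" --pt "0 0 0 0 0 0"

```text
clock: 6.92
eef_pos: [0.4339, -0.1725, 0.255]
ee_rot: [-0.091, 0.996, 0.0, -0.0]
ft_force: [0.7, -0.0, -4.7]
opening: 0.013
```

```bash
python3 go.py .43 -.19 .26 190.3
python3 - <<'E'
from h import *
cm=camera_model('wrist');im,d=snapshot('wrist');save('w5',im);np.savez('w5.npz',im=im,d=d,**{k:np.array(v) for k,v in cm.items()})
s=monitor.sense();print(s['eef_pos'],s['ee_rot'],s['qd'].round(3))
E
```

```text
clk 6.925 pos [ 0.4339 -0.1725  0.255 ] F [ 0.67 -0.04 -4.67] T [-0.02  0.02  0.02] op 0.013 q6 -2.16
turn (tool rotvec) [ 0.0005 -0.0003  0.0023]
shift cm before turn [ 0.7  -1.65 -0.5 ]  after turn [ 0.7  -1.65 -0.5 ]
[ 0.43393607 -0.17263643  0.25510004] [-9.08352236e-02  9.95865924e-01  1.40341389e-04 -5.74602030e-05] [-0.006 -0.002 -0.002 -0.001 -0.001  0.001]
```

View pics/w5.png

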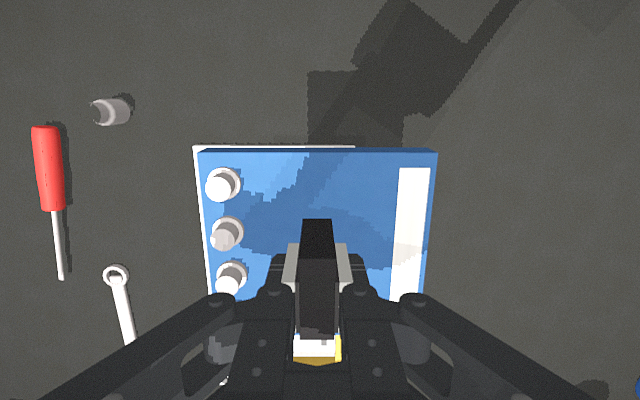

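Emit:
apply_moves --pt "0 3 0 0 0 0" --pt "0 5 0 0 0 0" --pt "0 5 0 0 0 0" --pt "0 2 0 0 0 0" --pt "0 0 0 0 0 0" --pt "0 0 0 0 0 0" --pt "0 0 0 0 0 0" --pt "0 0 0 0 0 0"

```text
clock: 7.98
eef_pos: [0.4069, -0.0265, 0.2551]
ee_rot: [-0.089, 0.996, -0.0, -0.0]
ft_force: [-0.3, -0.7, -5.4]
opening: 0.0133
```

Run:
```python
from h import *
cm=camera_model('wrist');im,d=snapshot('wrist');save('w6',im);np.savez('w6.npz',im=im,d=d,**{k:np.array(v) for k,v in cm.items()})
s=monitor.sense();print(s['eef_pos'],s['ee_rot'],s['qd'].round(3))
```

```text
[ 0.40692915 -0.02647759  0.25517541] [-8.94374827e-02  9.95992437e-01  1.13734615e-05 -5.35345895e-05] [ 0.004 -0.     0.    -0.001  0.     0.   ]
```

View pics/w6.png

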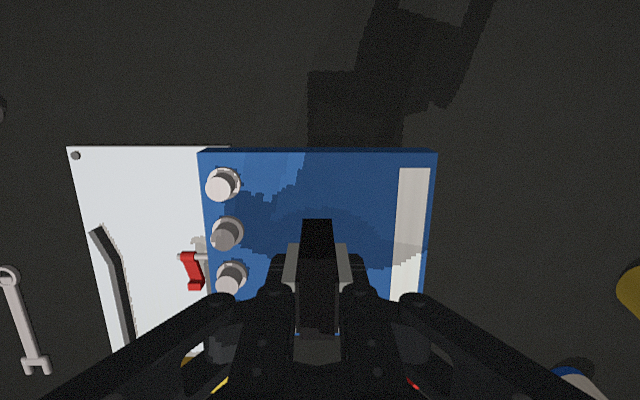

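Run:
```python
from h import *
im=np.load('w6.npz')['im'][135:370,55:255]
im=np.clip(im.astype(float)*1.15,0,255).astype(np.uint8)
save('w6a',cv2.resize(im[:145],None,fx=4,fy=4,interpolation=cv2.INTER_CUBIC))
save('w6b',cv2.resize(im[85:],None,fx=4,fy=4,interpolation=cv2.INTER_CUBIC))
```

```text
(no output)
```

View pics/w6a.png

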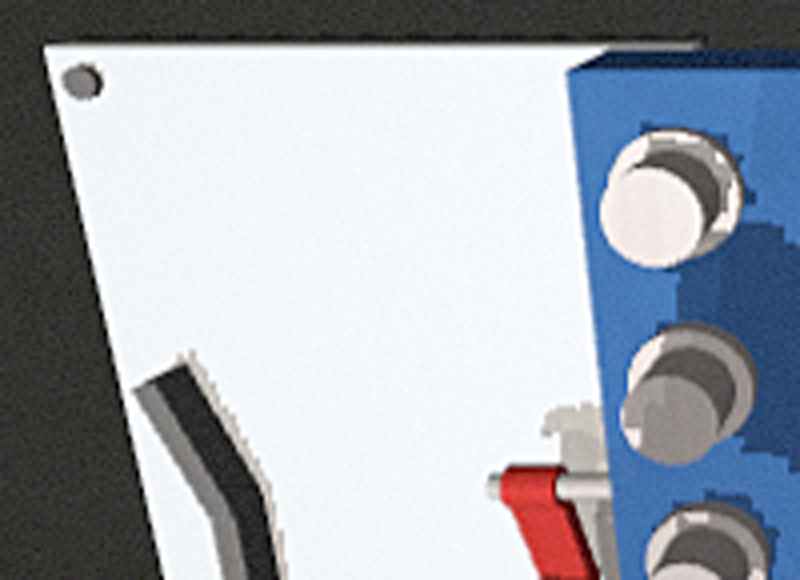

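View pics/w6b.png

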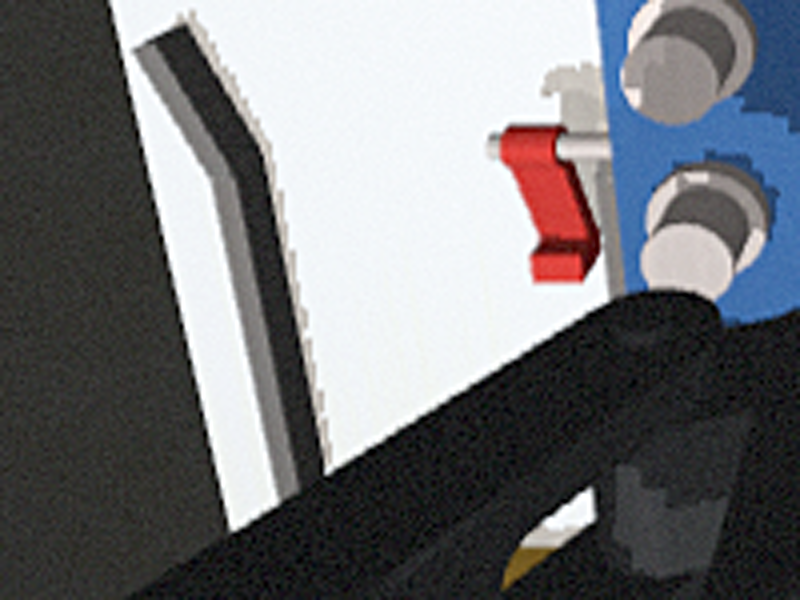

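Run:
```python
from m import *
z=np.load('w6.npz');cm={k:z[k] for k in('mtx','xyz','rotation')};d=z['d']
def g(c,s,o,h): return np.array([P(cm,d,(x+.5)/s-.5+o[0],(y+.5)/s-.5+o[1],h) for x,y in c])
A=(55,135);B=(55,220)
e=g([(44,46)],4,A,.01);e2=g([(230,530),(110,0)],4,B,.01);f=g([(300,45),(590,45)],4,A,.01)
w=g([(265,152),(325,470)],4,B,.01)
wt=g([(215,180),(283,495)],4,B,.026)
ang=lambda p,q:np.degrees(np.arctan2(*(q-p)[:2][::-1]))
print('corner',e,e2[1],'edge ang',ang(e[0],e2[0]),ang(e2[1],e2[0]),'front ang',ang(e[0],f[1])-90,'wall',w,ang(w[0],w[1]),wt,ang(wt[0],wt[1]))
for name,a in [('10.3',np.radians(10.32)),('10.0',np.radians(10.0))]:
    R=np.array([[np.cos(a),-np.sin(a)],[np.sin(a),np.cos(a)]])
    print(name,'origin from corner',e[0][:2]-R@[-.175,-.095],'from wall bend',w[0][:2]-R@[-.03,-.0565])
    o=e[0][:2]-R@[-.175,-.095]
    pin=g([(490,487),(590,487)],4,A,.04); print('pin dock',((pin[:,:2]-o)@R).round(4), 'edge2',((e2[:,:2]-o)@R).round(4),'walls',((w[:,:2]-o)@R).round(4),((wt[:,:2]-o)@R).round(4))
# carrier in w5-type view, relative to TCP; TCP z .2551 underside at .2551-(.0229-0)
zc=.2551-.0229+.016
C=[P(cm,d,u,v,zc) for u,v in [(197.5,152),(437.5,152)]]
p=np.array([.40693,-.02648]); print('car rear mid',(C[0]+C[1])[:2]/2-p,ang(C[1],C[0])+90,np.linalg.norm(C[0]-C[1]))
```

```text
corner [[ 0.44305816 -0.31973083  0.01      ]] [ 0.53395723 -0.30342881  0.01      ] edge ang 10.238487598744191 10.270570171177935 front ang 10.394757166390775 wall [[ 0.57914017 -0.25524038  0.01      ]
 [ 0.70254352 -0.23373994  0.01      ]] 9.883377512959955 [[ 0.5817385  -0.26182884  0.026     ]
 [ 0.70032983 -0.23971772  0.026     ]] 10.561419162810898
10.3 origin from corner [ 0.59820827 -0.1949172 ] from wall bend [ 0.59853312 -0.19428004]
pin dock [[-0.047   0.0318]
 [-0.047   0.0619]] edge2 [[ 0.1218 -0.0954]
 [-0.0827 -0.0952]] walls [[-0.0296 -0.0559]
 [ 0.0957 -0.0569]] [[-0.0282 -0.0629]
 [ 0.0924 -0.0624]]
10.0 origin from corner [ 0.59890294 -0.19578566] from wall bend [ 0.59887328 -0.1943893 ]
pin dock [[-0.0477  0.0325]
 [-0.0479  0.0626]] edge2 [[ 0.1218 -0.0938]
 [-0.0827 -0.0947]] walls [[-0.0298 -0.0551]
 [ 0.0955 -0.0554]] [[-0.0284 -0.0621]
 [ 0.0923 -0.0609]]
car rear mid [-0.04969389 -0.00877511] 10.291324783811774 0.10933155250687582
```

```bash
python3 go.py .4802 -.2163 .055 190.3
```

```text
clk 8.025 pos [ 0.4069 -0.0265  0.2552] F [ 0.25  0.1  -4.46] T [-0.03 -0.03  0.  ] op 0.0131 q6 -1.84
turn (tool rotvec) [ 0.     -0.0001 -0.0007]
shift cm before turn [ -3.83 -19.98  20.02]  after turn [ -3.81 -19.99  20.02]
```

Emit:
apply_moves --pt "-0.6 -3 0 0 0 0" --pt "-0.9 -5 1 0 0 0" --pt "-0.9 -5 2 0 0 0" --pt "-0.9 -5 3 0 0 0" --pt "-0.5 -2 3.5 0 0 0" --pt "0 0 3.5 0 0 0" --pt "0 0 3 0 0 0" --pt "0 0 2 0 0 0" --pt "0 0 1 0 0 0" --pt "0 0 0 0 0 0"

```text
clock: 9.28
eef_pos: [0.48, -0.2161, 0.0649]
ee_rot: [-0.09, 0.996, 0.0, -0.0]
ft_force: [-0.2, 0.0, -4.6]
opening: 0.0133
```

Emit:
apply_moves --pt "0 0 0 0 0 0" --pt "0 0 0 0 0 0" --pt "0 0 0 0 0 0"

```text
clock: 9.65
eef_pos: [0.4803, -0.216, 0.0658]
ee_rot: [-0.09, 0.996, -0.0, 0.001]
ft_force: [0.5, 0.8, -4.9]
opening: 0.0128
```

```bash
python3 go.py .4802 -.2163 .033 190.3;python3 - <<'E'
from h import *
for n in ['wrist','top']:
    cm=camera_model(n);im,d=snapshot(n);save(n+'7',im);np.savez(n+'7.npz',im=im,d=d,**{k:np.array(v) for k,v in cm.items()})
    if n=='top': save('top7c',cv2.resize(im[140:290,330:450],None,fx=4,fy=4,interpolation=cv2.INTER_CUBIC))
E
```

```text
clk 9.65 pos [ 0.4803 -0.216   0.0658] F [ 0.48  0.84 -4.88] T [-0.01  0.04  0.01] op 0.0128 q6 -2.2
turn (tool rotvec) [-0.0006  0.001   0.0005]
shift cm before turn [ 0.02 -0.03  3.28]  after turn [ 0.02 -0.03  3.28]
```

View pics/wrist7.png

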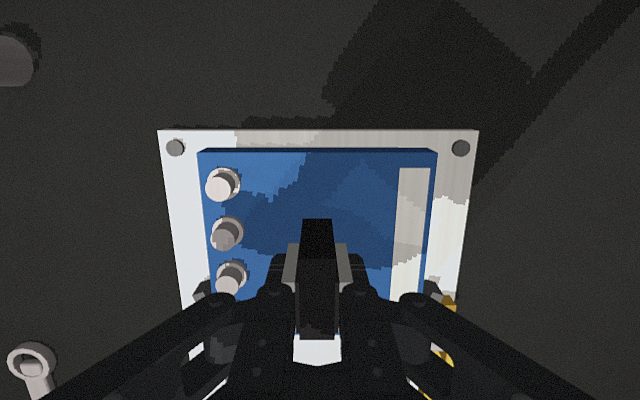

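View pics/top7c.png

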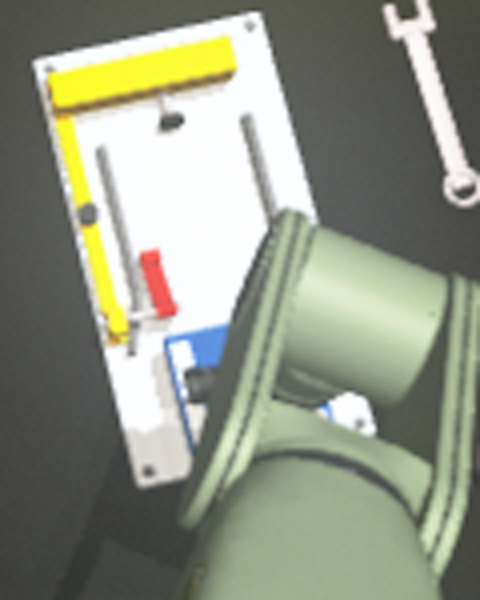

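Run:
```python
from m import *
z=np.load('wrist7.npz');cm={k:z[k] for k in('mtx','xyz','rotation')};d=z['d'];im=z['im']
save('w7c',cv2.resize(im[120:310,150:490],None,fx=2.35,fy=2.35,interpolation=cv2.INTER_CUBIC))
save('w7l',cv2.resize(im[120:165,150:210],None,fx=10,fy=10,interpolation=cv2.INTER_CUBIC))
save('w7r',cv2.resize(im[120:165,430:490],None,fx=10,fy=10,interpolation=cv2.INTER_CUBIC))
```

```text
(no output)
```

View pics/w7l.png

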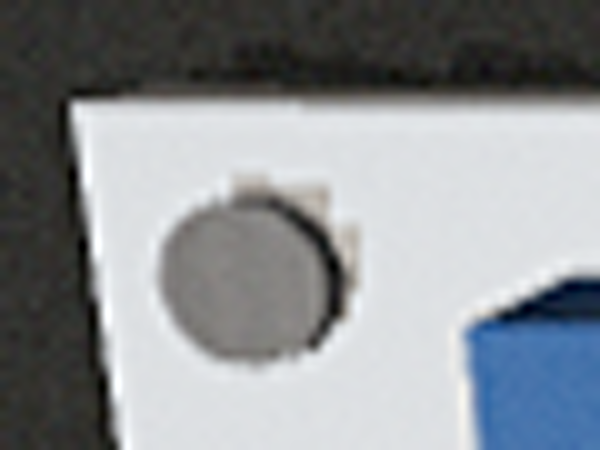

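View pics/w7r.png

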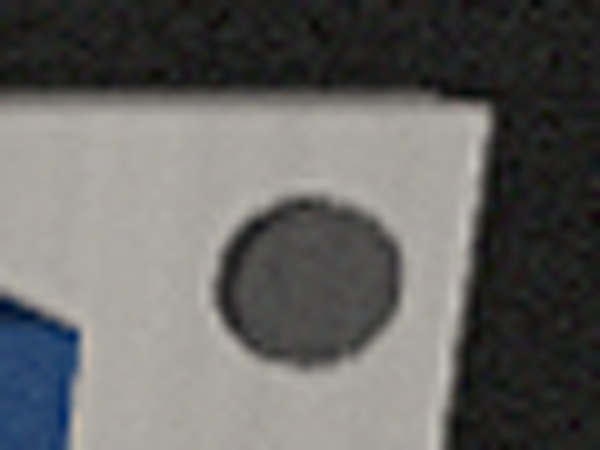

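Run:
```python
from m import *
z=np.load('wrist7.npz');cm={k:z[k] for k in('mtx','xyz','rotation')};d=z['d']
q=lambda x,y,ox,h:P(cm,d,(x+.5)/10-.5+ox,(y+.5)/10-.5+120,h)[:2]
L=q(70,100,150,.01);Rr=q(492,100,430,.01)
hc=.0658-.0229+.016
l=q(467,327,150,hc);r=q(80,332,430,hc)
an=lambda a,b:np.degrees(np.arctan2(*(b-a)[::-1]))-90
print(an(L,Rr),np.linalg.norm(L-Rr),an(r,l),an(l,r),np.linalg.norm(l-r))
a=np.radians(10.3);x=np.array([np.cos(a),np.sin(a)]);y=np.array([-x[1],x[0]])
m=(L+Rr)/2;c=(l+r)/2
print('dock origin',m+.175*x,'carrier rear rel dock front',(c-m)@x,(c-m)@y,'car centre',c+.05*x)
```

```text
10.361033063891114 0.19061631980463703 -169.75073830928307 10.24926169071695 0.10990913326276897
dock origin [ 0.59791595 -0.19432001] carrier rear rel dock front 0.005200282239181187 -0.0003132679145217515 car centre [ 0.48010282 -0.21604868]
```

Emit:
apply_moves --pt "0 0.03 1 0 0 0" --pt "0 0 1 0 0 0" --pt "0 0 0.7 0 0 0" --pt "0 0 0.2 0 0 0" --pt "0 0 0.1 0 0 0.001" --pt "0 0 0.1 0 0 0" --pt "0 0 0 0 0 0" --pt "0 0 0 0 0 0"

```text
clock: 10.75
eef_pos: [0.4801, -0.2156, 0.0344]
ee_rot: [-0.089, 0.996, -0.0, 0.0]
ft_force: [-0.1, -0.3, -6.5]
opening: 0.013
```

```bash
python3 go.py .4802 -.2163 .033 190.3
```

```text
clk 10.75 pos [ 0.4801 -0.2156  0.0344] F [-0.05 -0.35 -6.47] T [0.   0.05 0.01] op 0.013 q6 -2.19
turn (tool rotvec) [-0.0002  0.0004 -0.0005]
shift cm before turn [ 0.   -0.07  0.14]  after turn [ 0.   -0.07  0.14]
```

Emit:
apply_moves --pt "0 0 0.07 0 0 0" --pt "0 0 0 0 0 0" --pt "0 0 0 0 0 0"

```text
clock: 11.12
eef_pos: [0.48, -0.2156, 0.0335]
ee_rot: [-0.089, 0.996, 0.0, 0.0]
ft_force: [0.4, 0.7, -5.0]
opening: 0.0131
```

Emit:
apply_moves --pt "0 0 0.05 0 0 0" --pt "0 0 0 0 0 0" --pt "0 0 0 0 0 0"

```text
clock: 11.5
eef_pos: [0.48, -0.2156, 0.0333]
ee_rot: [-0.089, 0.996, -0.0, 0.0]
ft_force: [-1.8, 0.3, -1.0]
opening: 0.0131
```

```bash
python3 go.py .4802 -.2163 .033 190.3
```

```text
clk 11.5 pos [ 0.48   -0.2156  0.0333] F [-1.84  0.27 -1.01] T [ 0.04  0.13 -0.02] op 0.0131 q6 -2.19
turn (tool rotvec) [-0.0001  0.0002 -0.0005]
shift cm before turn [-0.   -0.07  0.03]  after turn [-0.   -0.07  0.03]
```

Emit:
apply_moves --pt "-0.5 0 0 0 0 0" --pt "-1 0 0 0 0 0" --pt "-1 0 0 0 0 0" --pt "-1 0 0 0 0 0" --pt "-1 0 0 0 0 0" --pt "-0.5 0 0 0 0 0" --pt "0 0 0 0 0 0"

```text
clock: 12.38
eef_pos: [0.5301, -0.2065, 0.0333]
ee_rot: [-0.09, 0.996, -0.0, 0.001]
ft_force: [-2.2, -0.3, 4.0]
opening: 0.0132
```

```bash
cat > dk.py <<'E'
from h import *
s=monitor.sense();a=np.radians(10.3);x=np.array([np.cos(a),np.sin(a)]);y=np.array([-x[1],x[0]])
# carrier centre in dock frame, TCP offset from wrist7 view
p=s['eef_pos'][:2]+np.array([.4801-.4803,-.21605+.2160]);o=np.array([.5979,-.1943])
F=s['ft_force'];R=Rot.from_quat(s['ee_rot']);tx=R.as_matrix()[:,0]
print('clk',s['clock'],'dock mm',(1000*np.array([(p-o)@x,(p-o)@y])).round(1),'z',s['eef_pos'][2].round(4),'Fdock',(F[:2]@x).round(2),(F[:2]@y).round(2),F[2].round(2),'T',s['wrist_torque'].round(2),'th',np.degrees(np.arctan2(tx[1],tx[0])).round(2),'tilt',(R.as_matrix()[:2,2]*1000).round(1))
E
python3 dk.py
```

```text
clk 12.375 dock mm [-69.1   0.1] z 0.0333 Fdock -2.22 0.05 3.98 T [0.04 0.41 0.06] th -169.7 tilt [ 1.2 -0.1]
```

```bash
python3 - <<'E'
from h import *
im,d=snapshot('scene');save('s8',cv2.resize(im[190:330,180:370],None,fx=4,fy=4,interpolation=cv2.INTER_CUBIC))
E
python3 dk.py
```

```text
clk 12.425 dock mm [-69.1   0. ] z 0.0333 Fdock -1.14 1.23 2.15 T [0.07 0.26 0.07] th -169.72 tilt [ 1.5 -0.1]
```

View pics/s8.png

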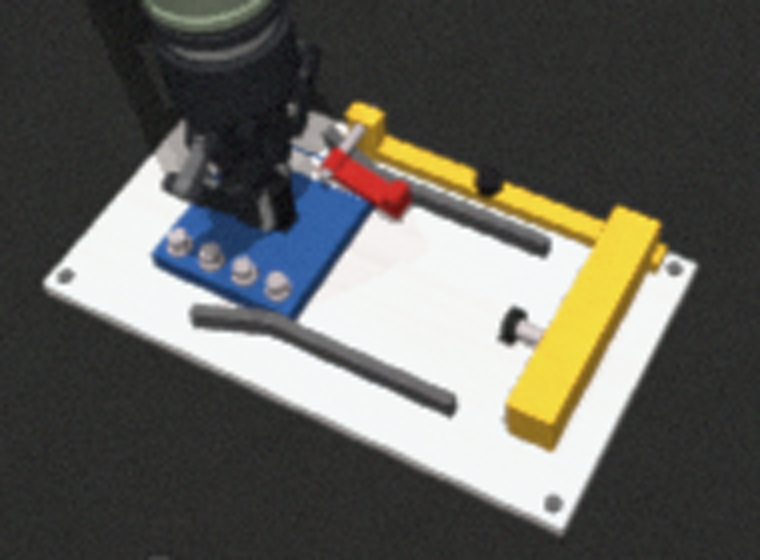

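Emit:
apply_moves --pt "-0.5 0 -0.02 0 0 0" --pt "-0.8 0 0 0 0 0" --pt "-0.8 0 0 0 0 0" --pt "-0.8 0 0 0 0 0" --pt "-0.6 0 0 0 0 0" --pt "0 0 0 0 0 0"

```text
clock: 13.18
eef_pos: [0.5643, -0.2009, 0.0333]
ee_rot: [-0.089, 0.996, -0.0, 0.001]
ft_force: [-1.4, -2.4, 1.3]
opening: 0.0127
```

```bash
python3 dk.py
python3 - <<'E'
from h import *
im,d=snapshot('scene');save('s9',cv2.resize(im[190:330,180:370],None,fx=4,fy=4,interpolation=cv2.INTER_CUBIC))
E
```

```text
clk 13.175 dock mm [-34.4  -0.5] z 0.0333 Fdock -1.79 -2.11 1.28 T [-0.18  0.31 -0.05] th -169.75 tilt [ 1.6 -0.6]
```

View pics/s9.png

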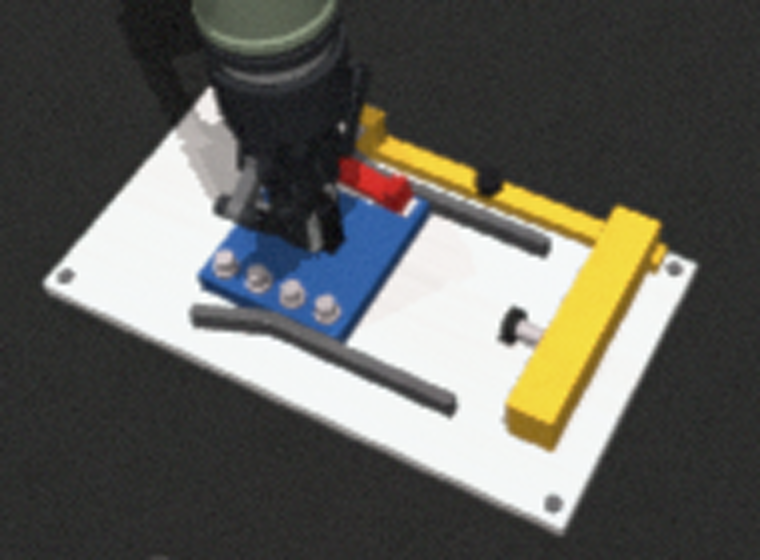

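Emit:
apply_moves --pt "-0.4 -0.06 0 0 0 0" --pt "-0.8 0 0 0 0 0" --pt "-0.8 0 0 0 0 0" --pt "-0.8 0 0 0 0 0" --pt "-0.7 0 0 0 0 0" --pt "0 0 0 0 0 0"

```text
clock: 13.98
eef_pos: [0.5989, -0.1943, 0.0333]
ee_rot: [-0.09, 0.996, 0.0, 0.0]
ft_force: [-1.7, 0.4, 2.9]
opening: 0.0124
```

```bash
python3 dk.py
```

```text
clk 13.975 dock mm [ 0.8 -0.2] z 0.0333 Fdock -1.56 0.66 2.89 T [0.06 0.16 0.04] th -169.71 tilt [0.9 0.4]
```

Emit:
apply_moves --pt "-0.5 0 0 0 0 0" --pt "-0.7 0 0 0 0 0" --pt "-0.7 0 0 0 0 0" --pt "-0.7 0 0 0 0 0" --pt "-0.5 0 0 0 0 0" --pt "-0.3 0 0 0 0 0" --pt "0 0 0 0 0 0" --pt "0 0 0 0 0 0"

```text
clock: 14.98
eef_pos: [0.6312, -0.1886, 0.0332]
ee_rot: [-0.09, 0.996, 0.0, -0.0]
ft_force: [-5.8, -0.2, 5.5]
opening: 0.0132
```

```bash
python3 dk.py;python3 - <<'E'
from h import *
im,d=snapshot('scene');save('s10',cv2.resize(im[190:330,180:370],None,fx=4,fy=4,interpolation=cv2.INTER_CUBIC))
E
```

```text
clk 14.975 dock mm [33.6 -0.4] z 0.0332 Fdock -5.77 0.81 5.47 T [-0.09  0.5   0.  ] th -169.73 tilt [-0.7  0.3]
```

View pics/s10.png

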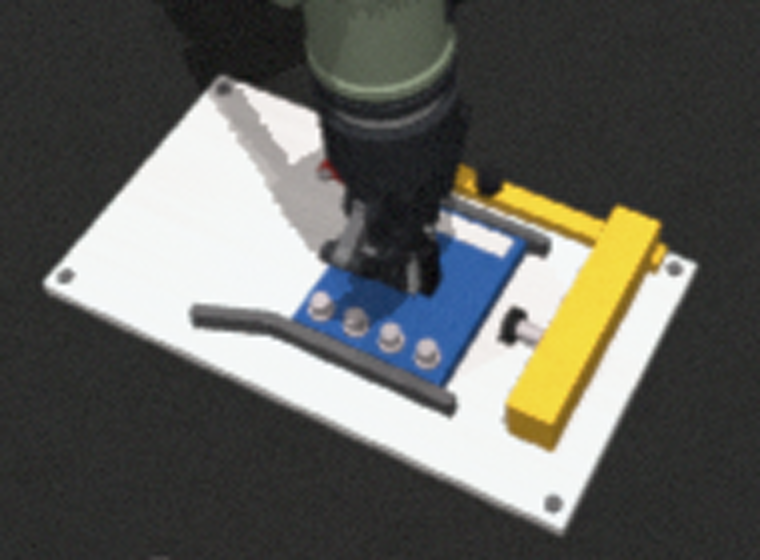

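Emit:
apply_moves --pt "-0.2 0 -0.05 0 0 0" --pt "-0.3 0 0 0 0 0" --pt "-0.3 0 0 0 0 0" --pt "-0.2 0 0 0 0 0" --pt "0 0 0 0 0 0" --pt "0 0 0 0 0 0"

```text
clock: 15.78
eef_pos: [0.6421, -0.1868, 0.0333]
ee_rot: [-0.089, 0.996, 0.0, 0.001]
ft_force: [0.5, 0.3, -3.8]
opening: 0.0129
```

```bash
python3 dk.py
```

```text
clk 15.775 dock mm [44.6 -0.5] z 0.0333 Fdock 0.5 0.18 -3.78 T [-0.04 -0.1   0.01] th -169.74 tilt [1.1 0.3]
```

Emit:
apply_moves --pt "-0.15 0 0.02 0 0 0" --pt "-0.15 0 0 0 0 0" --pt "0 0 0 0 0 0" --pt "0 0 0 0 0 0"

```text
clock: 16.27
eef_pos: [0.6447, -0.1863, 0.0333]
ee_rot: [-0.089, 0.996, 0.0, 0.0]
ft_force: [0.0, -0.2, -5.6]
opening: 0.0129
```

```bash
python3 dk.py
```

```text
clk 16.275 dock mm [47.2 -0.5] z 0.0333 Fdock -0.04 -0.22 -5.64 T [-0.   -0.13  0.02] th -169.74 tilt [0.4 0.2]
```

Emit:
apply_moves --pt "-0.1 0 0 0 0 0" --pt "-0.1 0 0 0 0 0" --pt "0 0 0 0 0 0" --pt "0 0 0 0 0 0"

```text
clock: 16.77
eef_pos: [0.6463, -0.186, 0.0334]
ee_rot: [-0.089, 0.996, 0.0, -0.0]
ft_force: [0.3, -0.2, -5.5]
opening: 0.0126
```

```bash
python3 dk.py
```

```text
clk 16.775 dock mm [48.9 -0.5] z 0.0334 Fdock 0.27 -0.26 -5.52 T [ 0.01  0.07 -0.04] th -169.73 tilt [-0.3  0.2]
```

Emit:
apply_moves --pt "-0.1 0 0.03 0 0 0" --pt "-0.1 0 0 0 0 0" --pt "0 0 0 0 0 0" --pt "0 0 0 0 0 0"

```text
clock: 17.27
eef_pos: [0.6478, -0.1857, 0.0333]
ee_rot: [-0.09, 0.996, 0.0, -0.001]
ft_force: [-5.6, -0.4, -1.1]
opening: 0.0133
```

```bash
python3 dk.py;python3 - <<'E'
from h import *
im,d=snapshot('scene');save('s11',cv2.resize(im[190:330,180:370],None,fx=4,fy=4,interpolation=cv2.INTER_CUBIC))
E
```

```text
clk 17.275 dock mm [50.5 -0.5] z 0.0333 Fdock -5.56 0.62 -1.09 T [-0.1   0.65  0.01] th -169.73 tilt [-1.1  0.1]
```

View pics/s11.png

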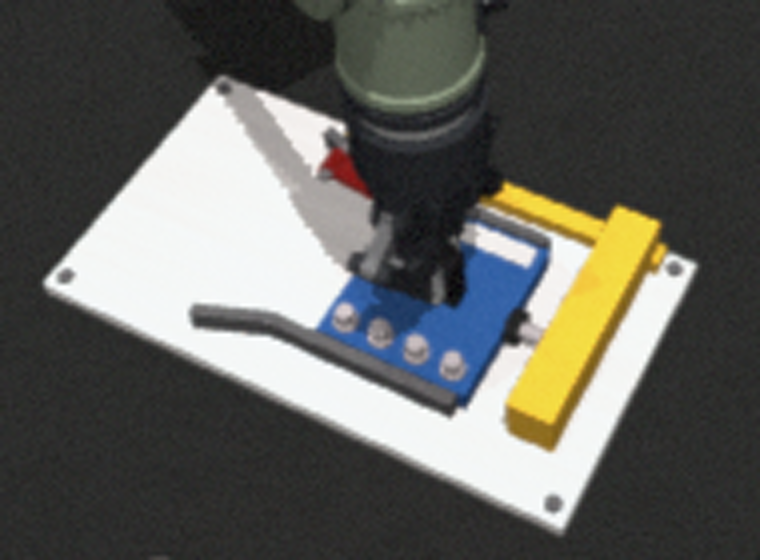

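Emit:
apply_moves --pt "-0.1 0 0 0 0 0" --pt "-0.1 0 0 0 0 0" --pt "-0.1 0 0 0 0 0" --pt "0 0 0 0 0 0" --pt "0 0 0 0 0 0"

```text
clock: 17.95
eef_pos: [0.6498, -0.1854, 0.0334]
ee_rot: [-0.09, 0.996, 0.0, -0.002]
ft_force: [-7.7, -1.6, 1.6]
opening: 0.0132
```

```bash
python3 dk.py
```

```text
clk 17.95 dock mm [52.4 -0.5] z 0.0334 Fdock -7.9 -0.16 1.64 T [-0.28  1.11  0.03] th -169.72 tilt [-3.2  0. ]
```

Emit:
apply_moves --pt "-0.1 0 0 0 0 0" --pt "-0.1 0 0 0 0 0" --pt "0 0 0 0 0 0" --pt "0 0 0 0 0 0"

```text
clock: 18.45
eef_pos: [0.6509, -0.1851, 0.0335]
ee_rot: [-0.09, 0.996, 0.0, -0.002]
ft_force: [-10.8, -1.5, 3.2]
opening: 0.0127
```

```bash
python3 dk.py
```

```text
clk 18.45 dock mm [53.6 -0.5] z 0.0335 Fdock -10.89 0.45 3.17 T [-0.28  1.45  0.06] th -169.71 tilt [-5.  -0.1]
```

Emit:
apply_moves --pt "-0.1 0 -0.02 0 0 0" --pt "-0.1 0 0 0 0 0" --pt "0 0 0 0 0 0" --pt "0 0 0 0 0 0"

```text
clock: 18.95
eef_pos: [0.652, -0.1849, 0.0336]
ee_rot: [-0.09, 0.996, 0.0, -0.003]
ft_force: [-11.8, -2.2, 3.8]
opening: 0.013
```

```bash
python3 dk.py
```

```text
clk 18.95 dock mm [54.7 -0.5] z 0.0336 Fdock -12.04 -0.02 3.76 T [-0.43  1.72  0.11] th -169.71 tilt [-6.9 -0.1]
```

Emit:
apply_moves --pt "-0.1 0 -0.01 0 0 0" --pt "-0.1 0 0 0 0 0" --pt "0 0 0 0 0 0" --pt "0 0 0 0 0 0"

```text
clock: 19.45
eef_pos: [0.6532, -0.1847, 0.0337]
ee_rot: [-0.09, 0.996, 0.0, -0.004]
ft_force: [-13.3, -2.5, 5.5]
opening: 0.0132
```

```bash
python3 dk.py
python3 - <<'E'
from h import *
im,d=snapshot('scene');save('s12',cv2.resize(im[190:330,180:370],None,fx=4,fy=4,interpolation=cv2.INTER_CUBIC))
im,d=snapshot('wrist');save('w12',im)
E
```

```text
clk 19.45 dock mm [55.9 -0.5] z 0.0337 Fdock -13.56 -0.12 5.51 T [-0.51  2.03  0.05] th -169.7 tilt [-8.6 -0.2]
```

View pics/s12.png

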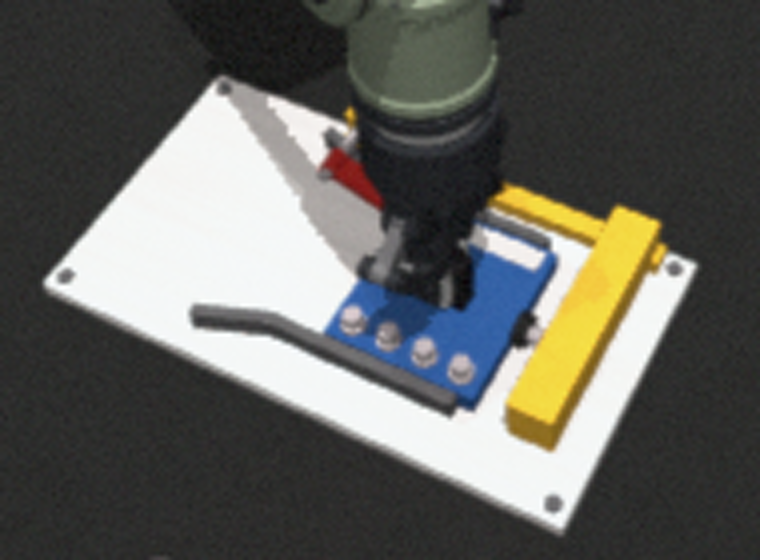

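View pics/w12.png

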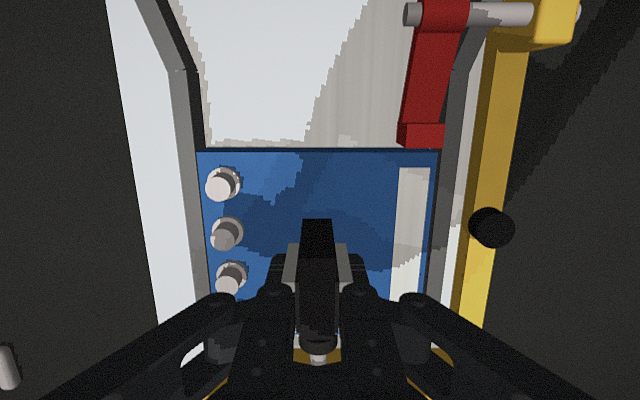

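```bash
python3 go.py .6532 -.1847 .0333 190.3
python3 - <<'E'
import cv2
im=cv2.imread('pics/w12.png');cv2.imwrite('pics/w12c.png',cv2.resize(im[90:180,370:470],None,fx=6,fy=6,interpolation=cv2.INTER_CUBIC))
E
```

```text
clk 19.55 pos [ 0.6532 -0.1847  0.0337] F [-13.43  -2.33   4.01] T [-0.53  2.06 -0.02] op 0.0129 q6 -2.04
turn (tool rotvec) [ 0.0014 -0.0084 -0.0001]
shift cm before turn [0.   0.   0.04]  after turn [0.   0.   0.04]
```

View pics/w12c.png

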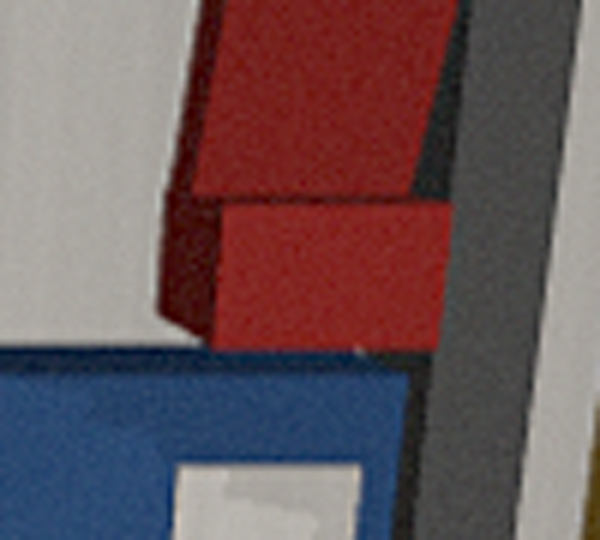

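Run:
```python
from h import *
cm=camera_model('wrist');im,d=snapshot('wrist');save('w13',im)
a=np.radians(10.3);x=np.array([np.cos(a),np.sin(a)]);y=np.array([-x[1],x[0]]);o=np.array([.5979,-.1943])
for u,v in [(424,112),(424,118),(424,120),(424,126),(424,130),(424,140),(424,146),(424,148),(385,149),(385,151),(385,154),(385,160),(385,140),(440,30),(430,60),(428,90)]:
    p=P(cm,d,u,v);print((u,v),(1000*np.array([(p[:2]-o)@x,(p[:2]-o)@y,p[2]])).round(1))
```

```text
(424, 112) [-12.1  46.2  28.9]
(424, 118) [-9.5 46.7 28.1]
(424, 120) [-8.6 47.  27.4]
(424, 126) [-6.7 44.8 35. ]
(424, 130) [-5.2 44.4 36.9]
(424, 140) [-1.  44.9 36.4]
(424, 146) [ 1.5 44.9 37.1]
(424, 148) [ 5.3 51.4 17.3]
(385, 149) [ 5.3 32.  20.2]
(385, 151) [ 5.6 31.2 24.3]
(385, 154) [ 6.5 30.6 27.5]
(385, 160) [ 9.3 30.8 27.3]
(385, 140) [ 2.3 33.8 10.1]
(440, 30) [-42.   44.7  43.4]
(430, 60) [-32.2  43.6  38.7]
(428, 90) [-21.2  45.7  33. ]
```

Emit:
apply_moves --pt "0.1 0 0 0 0 0" --pt "0.1 0 0 0 0 0" --pt "0.1 0 0 0 0 0" --pt "0.1 0 0 0 0 0" --pt "0 0 0 0 0 0" --pt "0 0 0 0 0 0"

```text
clock: 20.35
eef_pos: [0.6516, -0.185, 0.0335]
ee_rot: [-0.09, 0.996, 0.0, -0.002]
ft_force: [-7.8, -2.3, 0.3]
opening: 0.013
```

```bash
python3 dk.py
```

```text
clk 20.35 dock mm [54.3 -0.5] z 0.0335 Fdock -8.11 -0.88 0.28 T [-0.2   1.12 -0.01] th -169.72 tilt [-3.5  0.1]
```

Emit:
apply_moves --pt "0.1 0 0 0 0 0" --pt "0.1 0 0.02 0 0 0" --pt "0 0 0 0 0 0" --pt "0 0 0 0 0 0"

```text
clock: 20.85
eef_pos: [0.6505, -0.1852, 0.0334]
ee_rot: [-0.09, 0.996, 0.0, -0.001]
ft_force: [-5.9, -1.1, 0.2]
opening: 0.013
```

```bash
python3 dk.py
```

```text
clk 20.85 dock mm [53.2 -0.5] z 0.0334 Fdock -6.04 0.02 0.15 T [-0.09  0.85 -0.04] th -169.73 tilt [-1.7  0.1]
```

Emit:
apply_moves --pt "0 0 0 0 0 0" --pt "0 0 0 0 0 0" --pt "0 0 0 0 0 0" --pt "0 0 0 0 0 0" --hand 0.65

```text
clock: 21.35
eef_pos: [0.6518, -0.1851, 0.0336]
ee_rot: [-0.09, 0.996, -0.0, 0.001]
ft_force: [-0.5, -0.0, -0.4]
opening: 0.0302
```

```bash
python3 dk.py
python3 - <<'E'
from h import *
cm=camera_model('wrist');im,d=snapshot('wrist');save('w14',im)
a=np.radians(10.3);x=np.array([np.cos(a),np.sin(a)]);y=np.array([-x[1],x[0]]);o=np.array([.5979,-.1943])
print(monitor.sense()['opening'])
E
```

```text
clk 21.35 dock mm [54.4 -0.6] z 0.0336 Fdock -0.48 0.04 -0.41 T [-0.01 -0.03  0.02] th -169.73 tilt [ 1.  -0.1]
0.02975092540079265
```

View pics/w14.png

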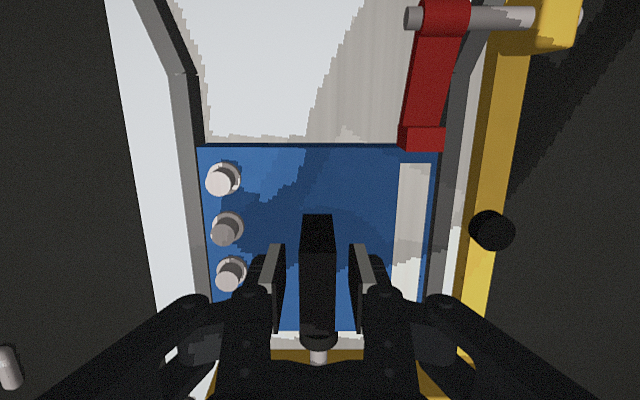

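Emit:
apply_moves --pt "0 0 -0.7 0 0 0" --pt "0 0 -1.5 0 0 0" --pt "0 0 -2 0 0 0" --pt "0 0 -3 0 0 0" --pt "0 0 -4 0 0 0" --pt "0 0 -3 0 0 0" --pt "2 0 -2 0 0 0" --pt "2 0 0 0 0 0" --pt "0 0 0 0 0 0" --pt "0 0 0 0 0 0"

```text
clock: 22.65
eef_pos: [0.6126, -0.1923, 0.1958]
ee_rot: [-0.089, 0.996, -0.0, 0.001]
ft_force: [0.3, 0.7, -0.5]
opening: 0.0298
```

```bash
python3 dk.py
python3 - <<'E'
from h import *
cm=camera_model('wrist');im,d=snapshot('wrist');save('w15',im);np.savez('w15.npz',im=im,d=d,**{k:np.array(v) for k,v in cm.items()})
im,d=snapshot('scene');save('s15',im)
E
```

```text
clk 22.65 dock mm [14.6 -0.6] z 0.1958 Fdock 0.43 0.61 -0.47 T [ 0.    0.02 -0.02] th -169.74 tilt [ 1.3 -0. ]
```

View pics/w15.png

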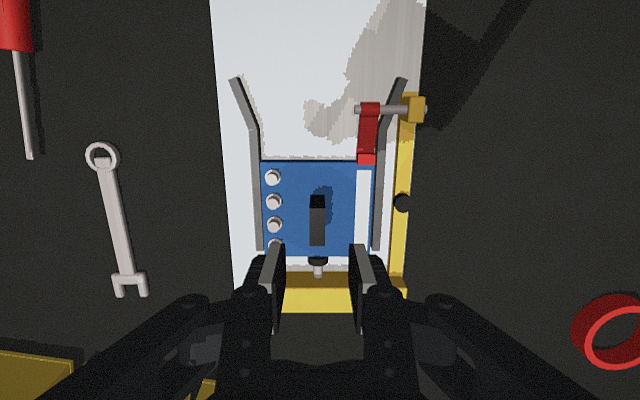

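View pics/s15.png

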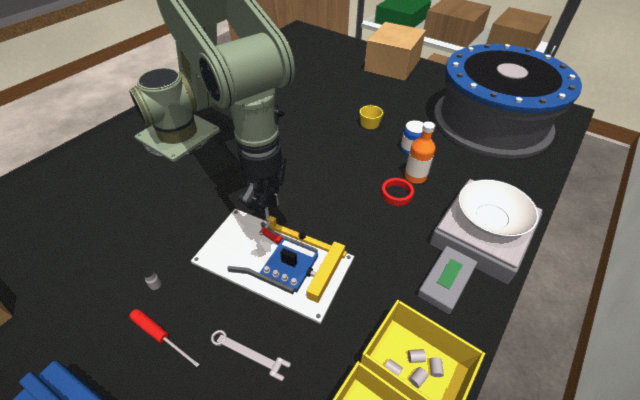

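Run:
```python
from m import *
z=np.load('w15.npz');cm={k:z[k] for k in('mtx','xyz','rotation')};d=z['d'];im=z['im']
save('w15c',cv2.resize(im[70:290,220:440],None,fx=2.7,fy=2.7,interpolation=cv2.INTER_CUBIC))
a=np.radians(10.3);x=np.array([np.cos(a),np.sin(a)]);y=np.array([-x[1],x[0]]);o=np.array([.5979,-.1943])
for u,v in [(369,112),(369,120),(368,130),(368,140),(367,148),(366,157),(366,162),(366,166),(320,158),(320,162),(320,170),(290,250),(350,250)]:
    p=P(cm,d,u,v);print((u,v),(1000*np.array([(p[:2]-o)@x,(p[:2]-o)@y,p[2]])).round(1))
```

```text
(369, 112) [-45.6  44.   45.9]
(369, 120) [-38.5  45.3  39.6]
(368, 130) [-29.3  45.4  35.6]
(368, 140) [-20.1  46.2  33.5]
(367, 148) [-12.   46.2  29.1]
(366, 157) [-4.9 44.6 36.5]
(366, 162) [-0.3 44.7 37.1]
(366, 166) [ 6.  46.7 25. ]
(320, 158) [1.2 2.4 9.4]
(320, 162) [ 1.8  2.3 26.3]
(320, 170) [ 9.5  2.3 27.2]
(290, 250) [ 94.8 -28.7  26.5]
(350, 250) [  5.2  14.2 205.6]
```

View pics/w15c.png

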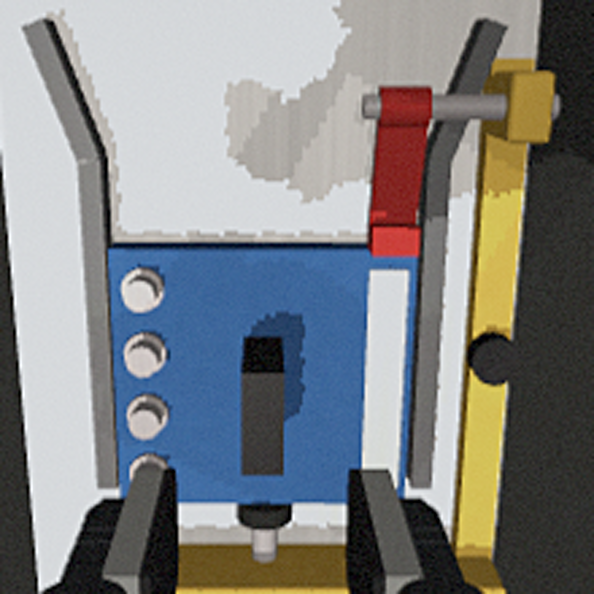

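Run:
```python
from m import *
a=np.radians(10.3);x=np.array([np.cos(a),np.sin(a)]);y=np.array([-x[1],x[0]]);o=np.array([.5973,-.1959])
z=np.load('top0.npz');cm={k:z[k] for k in('mtx','xyz','rotation')};d0=z['d']
im,d=snapshot('top')
save('top16',cv2.resize(im[140:265,330:430],None,fx=4.8,fy=4.8,interpolation=cv2.INTER_CUBIC))
for u in (366,367,368):
  for v in (203,204,205,208,211,214,217):
    p=P(cm,d0,u,v);q=P(cm,d,u,v);print((u,v),(1000*np.array([(p[:2]-o)@x,(p[:2]-o)@y,p[2]])).round(1),(1000*np.array([(q[:2]-o)@x,(q[:2]-o)@y,q[2]])).round(1))
# w6 catch (untouched)
z=np.load('w6.npz');cm={k:z[k] for k in('mtx','xyz','rotation')};d0=z['d'];o=np.array([.5979,-.1943])
for cx,cy in [(535,150),(545,180),(555,210),(565,230),(555,262),(560,272)]:
    p=P(cm,d0,(cx+.5)/4-.5+55,(cy+.5)/4-.5+220);print((1000*np.array([(p[:2]-o)@x,(p[:2]-o)@y,p[2]])).round(1))
```

```text
(366, 203) [-0.5 48.6 31.2] [-1.5 49.4 36.7]
(366, 204) [-4.2 49.9 34.8] [-3.5 49.3 30.6]
(366, 205) [-7.6 50.9 36.5] [-7.5 50.9 36. ]
(366, 208) [-15.4  51.9  27.7] [-15.7  52.1  29.1]
(366, 211) [-21.3  51.    5.3] [-101.8  127.8  537. ]
(366, 214) [-31.7  54.3  11.8] [-110.9  133.   564.1]
(366, 217) [-45.1  60.8  41.8] [-45.2  61.   42.9]
(367, 203) [-2.1 46.3 36.3] [-1.9 46.2 35.2]
(367, 204) [-5.2 47.1 36.5] [-5.1 47.  36. ]
(367, 205) [-7.7 47.3 32.8] [-7.9 47.6 34.3]
(367, 208) [-16.1  48.9  27.9] [-98.2 126.  545.7]
(367, 211) [-26.7  52.4  36.1] [-107.1  130.8  569.7]
(367, 214) [-32.4  51.2  11.8] [-112.6  132.6  573.3]
(367, 217) [-45.7  57.8  41.6] [-115.6  131.7  558.4]
(368, 203) [-2.3 42.9 33.7] [-87.9 120.4 534.6]
(368, 204) [-5.5 43.7 34.2] [-91.3 122.3 544.2]
(368, 205) [-7.8 43.7 29.2] [-94.2 123.8 550.7]
(368, 208) [-17.5  46.5  31.9] [-103.5  128.9  576.4]
(368, 211) [-26.8  48.8  32.4] [-109.3  131.   582. ]
(368, 214) [-37.1  52.2  39.8] [-113.4  131.4  575.9]
(368, 217) [-46.7  55.   43.3] [-116.4  130.5  561.5]
[-49.4  47.5  46.8]
[-35.3  46.   39.1]
[-22.2  45.9  34.3]
[-11.9  46.   28.9]
[-4.9 44.6 36. ]
[-1.8 46.1 36.9]
```

View pics/top16.png

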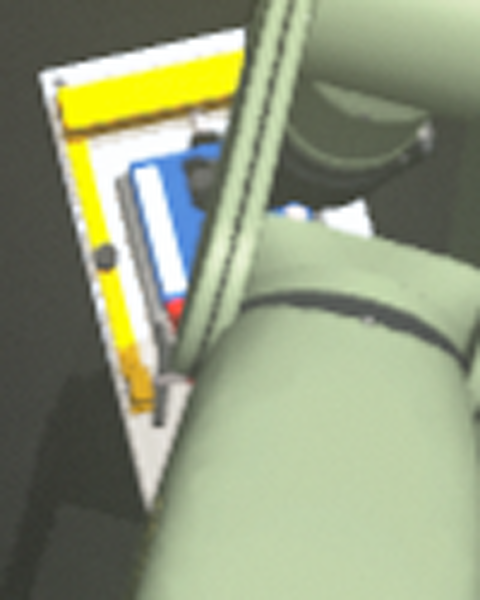

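```bash
python3 -c "
from h import *
print(order.sign_off(), monitor.sense()['clock'])"
```

```text
the job is handed in; nothing more can be done
the job is handed in; nothing more can be done
```

The carrier is loaded and held between the buffer and the catch, and the job is handed in at about 23 s.

- **Loading:** I gripped the carrier by its fin, set it on the dock's front end and slid it in. The carrier itself lifted the catch. I pressed about 7 mm into the buffer, with a peak of about 13.6 N at the hand. Once the catch had dropped I eased back, let go and lifted clear.
- **Final checks:**
  - The catch's tip and arm heights match those of the untouched catch (tip top about 36.5 mm), so it is fully down.
  - The carrier's rear edge lies right at the catch tip, 2 mm past the dock origin, and its nose is on the buffer.
  - The force readings are about zero, and in the last scene picture the bench objects in view stand where they were.
- **Deviations:**
  - While I pressed, the tool tilted by about 0.5° under load. The rear of the carrier may have lifted by under 1 mm, and the tilt had gone down again before release.
  - The carrier lightly touched the +y guide wall once, at about 2 N, and I corrected that.
  - The top and wrist cameras disagreed by 1 to 3 mm, so I used the wrist camera.

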